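Turn the extruder's star wheel until its oil stem points up

ROBOT

A 7-joint arm with a two-finger parallel gripper is mounted at the origin on the work surface. World frame = base frame: x ahead of the robot, y to its left, z up, the work surface at z = 0. Lengths are in m, angles in rad, forces in N, time in s.
With the tool pointing down it reaches from about 0.425 to 0.95 m from the base axis. Payload 4.7 kg.
Tool frame: the origin (TCP) lies midway between the tips of the shut fingers; the grasp point (between the pads) lies 19 mm behind it (env.tcp_to_grasp is the distance from the TCP to the grasp point, in m); z points along the fingers, y is the line along which they close (so a half turn about z gives the same grasp; the last joint's range is limited). The gripper opens to 87 mm and grips with 3 to 60 N. Pads are 19 mm wide; open, the fingers measure 117 mm over their backs; the gripper's body (75 mm by 190 mm) begins 51 mm behind the grasp point.
Start: joints at [1.238, 0.469, -0.049, 1.532, 0.024, 1.141, -0.082], TCP at [0.202, -0.644, 0.2] pointing down, gripper open.
Joint ranges: [-2.59, 2.59], [-0.33, 1.99], [-1.39, 1.29], [0.1, 2.45], [-1.04, 4.18], [0.21, 1.99], [-2.66, 2.66]. Speed limits (rad/s): [2.57, 2.57, 3.14, 3.14, 3.14, 3.14, 3.14].

INTERFACE

Orientations are given as a 3x3 rotation matrix whose columns are the frame's x, y, z axes.
In Python, from plant import status, vision, env gives the robot as it stands. The module is installed in compiled form; this text tells all that it offers.
- The arm moves only by the shell command python3 -m handwheel 'ROWS'. ROWS is JSON, a list of rows, each a list of 7 numbers: the turn, a rotation vector about the world's x, y, z in rad, then the shift along the world's x, y, z in mm, then the closure, from -1 (fully open) to 1 (shut). A call has 1 to 20 rows; each row is the pose to reach, as a shift and turn from the pose commanded when the call began; what a row does not reach only later rows make up. A row lasts 1/12 s, in which the tool goes at most 41.7 mm and 7.16 degrees, less where a joint would pass 70% of its speed; a pose out of reach is approached as far as the arm can. A call with a gripper value outside its range is refused whole. The fingers move at their own pace and stop on an object; the grip force is fixed at half the most. Time passes only in rows, so rows that repeat a pose let the fingers close. It gives the time, the measured TCP pose, the force, the opening and the grip force at its end, in the units of the state.
- status.sense(): the state, without advancing time (a new reading comes with each control period).
- vision.capture(name): name is "side" or "top"; returns (picture, depth): 420x560x3 uint8, blue, green, red; 420x560 float32, m along the optical axis (not along the pixel's ray), 0 where there is no reading.
- vision.camera_params(name): a dict with "fx", "fy", "cx", "cy" (pixels), "world_from_camera" (4x4, takes a point from camera to world coordinates). Camera axes: x right, y up, looking along -z (the intrinsics and any distortion apply to the point x, -y, -z); pixel columns grow to the right and rows downward; lengths in m; the calibration is good to about 2 mm. A picture is of the moment at which its call begins. camera_params takes no time and is no camera call.
- env.sign_off(): hands the job in; it is judged then, once.
The state is a dict: "time_s": time; "joint_pos": joint angles; "dq": joint speeds; "effort": joint torques, N m; "tool_pos": TCP position; "orientation": TCP orientation; "ft_force": force on the tool from outside, world axes, zero at the start; "wrist_torque": the same for the moment, N m; "finger_gap": finger opening in m; "grasp_force": force on a finger pad.
Only numpy, scipy, OpenCV 4.12 (cv2) and the standard library are available. Lean on these libraries where they do the work, as an engineer would, in place of code of your own. Each camera call takes 0.05 s, during which the arm holds its last target. There are 200 camera calls.

TASK

The clay extruder's upright star wheel must be oiled next: with the fingertips, gently push its long spokes round, one after another, until the short oil stem on the hub points straight up, and leave the wheel standing still there. Do not touch the oil stem itself, and leave everything else on the bench where it is; nothing is to be picked up.

Things in the scene. Friction and masses are not known exactly. Their poses are not given: they have to be found in the camera images.
- starwheel (a joint): angle q of the star wheel (rad): 0 (or any whole turn) = oil stem straight up; grows as the wheel turns right-handed about the hub frame's +x axis, so the stem points along (0, -sin q, cos q) in the hub's frame. It turns either way, has no stop within a turn, is stiff (0.3 N m) and stays where it is left
- wheel_mid (a point): centre of the upright star wheel, turning with it; z axis along the oil stem. Five straight round steel spokes, 14 mm thick with 22 mm black balls at the ends, reach 145 mm out from the axle, at 36, 108, 180, 252 and 324 degrees from the oil stem (which lies midway between two spokes). Hub disc 68 mm across, 26 mm thick
- hub (a point): fixed point on the axle at the wheel's centre, 170 mm above the bench; x = along the level axle, away from the machine; z up. The wheel turns in its y-z plane. The extruder lies on the -x side: bare 26 mm shaft to x = -70 mm, then a barrel up to 102 mm across to x = -275 mm on a 110 mm wide foot; no machine on the +x side
- stem_tip (a point): outer end of the oil stem, 76 mm from the axle; its z axis points outwards along the stem. The stem is steel, 12 mm thick with a 26 mm wide, 18 mm tall round cap, and is the only short arm on the wheel (the spokes are twice as long); it turns with the wheel and is not to be touched
- oil_bottle: loose white plastic bottle, 44 mm across, 110 mm tall, origin under its centre; a bystander, leave it where it stands
- tool_mug: loose white ceramic cup, 76 mm across, 90 mm tall, origin under its centre; a bystander
- bowl: loose brown fired-clay bowl, 150 mm across, 60 mm tall, origin under its centre; a bystander
- glaze_jar: loose glass jar with white lid, 64 mm across, 85 mm tall, origin under its centre; a bystander
- wood_rib: loose flat wooden shaping rib, 110 x 50 x 8 mm, origin under its centre; a bystander
- glaze_brush: loose brush lying on the bench, along its own x axis; a bystander
- guide_block: loose round wooden block, 60 mm across, 45 mm tall, origin under its centre; a bystander

How it is judged:
By the outcome, as a careful person would: the job done as asked, in the order asked, and still so for the second after the job is handed in, with the robot touching nothing.
It also fails if it takes over 58 s, if anything falls off the work surface, if the arm or the gripper's body presses on something with over 40 N, if the wrist force passes 120 N, or if a joint passes its speed limit or range.

## Working session

There is one attempt and no reset: what is moved stays moved. The work goes in short steps, Python scripts to look and compute and a shell command to move; the robot and the scene stay as the last step left them, time stands still between calls to the robot, and variables do not carry over. Pictures are saved under pics/ and viewed, at most 10 in all, crops included, and the job is handed in when it is done.

```bash
mkdir -p pics; cat > h.py <<'E'
import numpy as np, cv2
from plant import status, vision, env
def cap(n,f=None):
    im,d=vision.capture(n)
    if f: cv2.imwrite('pics/'+f,im)
    p=vision.camera_params(n); np.savez(''+n,im=im,d=d)
    v,u=np.mgrid[:420,:560]; T=np.array(p['world_from_camera'])
    P=np.stack([(u-p['cx'])/p['fx']*d,-(v-p['cy'])/p['fy']*d,-d],-1)
    W=P@T[:3,:3].T+T[:3,3]; W[d==0]=np.nan
    return im,d,W
E
python3 - <<'E'
from h import *
for n in('side','top'):
    im,d,W=cap(n,n+'1.png'); p=vision.camera_params(n); print({k:np.round(v,3) for k,v in p.items()}); np.save(n+'W',W)
s=status.sense(); print(s['time_s'],s['tool_pos'],s['ft_force'],np.round(s['orientation'],3))
E
```

```text
{'fx': np.float64(418.237), 'fy': np.float64(418.237), 'cx': np.float64(282.868), 'cy': np.float64(210.943), 'world_from_camera': array([[-0.721,  0.508, -0.471,  0.002],
       [-0.693, -0.519,  0.5  ,  0.597],
       [ 0.009,  0.687,  0.727,  1.008],
       [ 0.   ,  0.   ,  0.   ,  1.   ]])}
{'fx': np.float64(422.665), 'fy': np.float64(422.665), 'cx': np.float64(280.729), 'cy': np.float64(215.019), 'world_from_camera': array([[-0.022,  0.982, -0.185,  0.356],
       [-1.   , -0.023, -0.003,  0.013],
       [-0.008,  0.185,  0.983,  1.332],
       [ 0.   ,  0.   ,  0.   ,  1.   ]])}
0.1 [ 0.20179472 -0.64351322  0.19909925] [-0.20811046 -0.88019137  0.28001572] [[ 0.954  0.299 -0.001]
 [ 0.299 -0.954  0.002]
 [-0.    -0.002 -1.   ]]
```

View pics/side1.png

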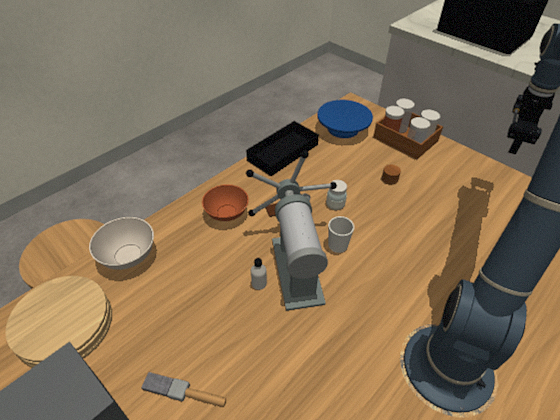

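View pics/top1.png

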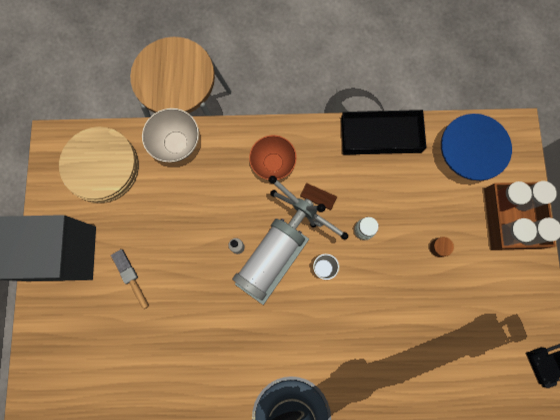

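The side view shows the wheel from behind (hub ~(290,187); balls ~(305,154), (250,173), (252,213), (333,185)). In the top view the hub is ~(306,209) and the axle points up-right. I'll zoom in next.

```bash
python3 - <<'E'
from h import *
a=cv2.imread('pics/side1.png')[140:260,220:370]; b=cv2.imread('pics/top1.png')[165:265,240:365]
a=cv2.resize(a,(560,448),interpolation=2);b=cv2.resize(b,(560,448),interpolation=2)
cv2.imwrite('pics/z1.png',cv2.resize(np.vstack([a,b]),None,fx=.66,fy=.66))
for n,pts in(('side',[(305,154),(250,173),(252,213),(333,185),(290,187)]),('top',[(272,181),(273,194),(345,236),(321,208),(306,209)])):
    W=np.load(n+'W.npy'); im=cv2.imread(f'pics/{n}1.png')
    for u,v in pts:
        # nearest-to-camera (highest) dark pixels in window
        w=W[v-4:v+5,u-4:u+5].reshape(-1,3); k=(w[:,2]>.04)&(im[v-4:v+5,u-4:u+5].reshape(-1,3).max(1)<60)
        print(n,u,v,np.round(W[v,u],3),k.sum(),np.round(np.median(w[k],0),3) if k.any() else '')
E
```

```text
side 305 154 [ 0.562 -0.079  0.303] 53 [ 0.565 -0.078  0.303]
side 250 173 [0.651 0.04  0.256] 40 [0.653 0.041 0.255]
side 252 213 [0.653 0.041 0.096] 27 [0.654 0.043 0.099]
side 333 185 [ 0.507 -0.148  0.181] 31 [ 0.51  -0.151  0.174]
side 290 187 [ 0.582 -0.046  0.191] 28 [ 0.582 -0.044  0.191]
top 272 181 [0.649 0.038 0.263] 44 [0.654 0.038 0.258]
top 273 194 [0.653 0.039 0.1  ] 28 [0.656 0.039 0.101]
top 345 236 [ 0.511 -0.158  0.18 ] 34 [ 0.512 -0.156  0.178]
top 321 208 [ 0.564 -0.083  0.31 ] 52 [ 0.566 -0.082  0.305]
top 306 209 [ 0.583 -0.052  0.208] 9 [ 0.576 -0.058  0.225]
```

View pics/z1.png

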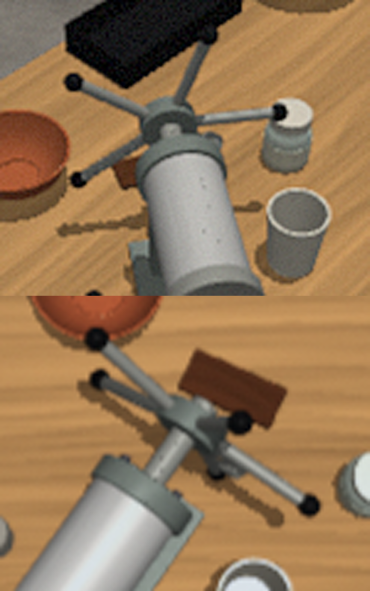

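The zoom shows four clearly visible balls, and the stem cap just below the right-hand spoke D. The balls put the hub at about (0.593, -0.045, 0.17), with hub x ≈ (0.8, -0.6) and hub y ≈ (0.6, 0.8). The spokes are near +18/90/162/234/306°, so q ≈ +126°.

Plan: two pushes towards +hub-y on the spoke nearest the top, using vertical, shut fingers.

```bash
python3 -m handwheel '[[0,0,0,0,0,120,1],[0,0,0,0,0,220,1],[0,0,0,0,0,220,1],[0,0,0,0,0,220,1],[0,0,0,0,0,220,1],[0,0,0.623,343,535,220,1],[0,0,0.623,343,535,220,1],[0,0,0.623,343,535,220,1],[0,0,0.623,343,535,220,1],[0,0,0.623,343,535,220,1],[0,0,0.623,343,535,220,1],[0,0,0.623,343,535,220,1],[0,0,0.623,343,535,220,1],[0,0,0.623,343,535,220,1],[0,0,0.623,343,535,220,1],[0,0,0.623,343,535,220,1],[0,0,0.623,343,535,220,1],[0,0,0.623,343,535,220,1],[0,0,0.623,343,535,220,1],[0,0,0.623,343,535,220,1]]'
cat > fit.py <<'E'
from h import *
import sys
from scipy.optimize import least_squares
# candidate wheel-ball points: dark pixels close to the wheel plane, 110..150 mm from axle; fit q mod 72 deg
def fit(tag):
    pts=[]
    for n in('side','top'):
        im,d,W=cap(n,n+tag+'.png')
        k=(im.max(2)<60)&np.isfinite(W[...,2]); P=W[k]-vision.camera_params(n)['world_from_camera'][:3,3]
        pts.append(W[k]+.008*P/np.linalg.norm(P,axis=1)[:,None])
    P=np.vstack(pts); hub=np.array([.593,-.045,.17]); R=P-hub
    x=R@[.8,-.6,0]; y=R@[.6,.8,0]; r=np.hypot(y,R[:,2]); k=(abs(x)<.025)&(r>.115)&(r<.155)
    P=P[k]
    def f(v):
        c,s=np.cos(v[3]),np.sin(v[3]); D=P-[v[0],v[1],.17]; X=D@[c,s,0]; Y=D@[-s,c,0]
        a=v[2]+np.deg2rad(36+72*np.arange(5))
        return np.sqrt((X**2)[:,None]+(Y[:,None]+.134*np.sin(a))**2+(D[:,2:]-.134*np.cos(a))**2).min(1)
    best=min((least_squares(f,[.593,-.045,q0,-.6435],loss='soft_l1',f_scale=.005) for q0 in np.deg2rad([0,24,48])),key=lambda b:b.cost)
    v=best.x; print(len(P),'hub',np.round(v[:2],4),'q mod72',round(np.rad2deg(v[2])%72,2),'axle',round(np.rad2deg(v[3]),2),'res',round(np.median(f(v)),4))
fit(sys.argv[1])
E
python3 fit.py 2
```

```text
time_s: 1.77
tool_pos: [0.5397, -0.1163, 0.4197]
orientation: [[0.601, 0.799, -0.0], [0.799, -0.601, -0.0], [-0.0, -0.0, -1.0]]
ft_force: [1.1, -0.4, 0.5]
finger_gap: 0.0005
grasp_force: 0.0
219 hub [ 0.5937 -0.0488] q mod72 54.84 axle -36.25 res 0.0076
```

The fit gives q ≈ 126.8° and hub (0.594, -0.048). Next: descend beside the top spoke and make the first push.

```bash
python3 -m handwheel '[[0,0,0,1,-3,-40,1],[0,0,0,1,-3,-80,1],[0,0,0,1,-3,-120,1],[0,0,0,1,-3,-145,1],[0,0,0,1,-3,-145,1],[0,0,0,1,-3,-145,1]]' && python3 -m handwheel '[[0,0,0,6,8,0,1],[0,0,0,12,16,0,1],[0,0,0,18,24,0,1],[0,0,0,24,32,0,1],[0,0,0,30,41,0,1],[0,0,0,37,51,0,1],[0,0,0,44,60,0,1],[0,0,0,50,68,0,1],[0,0,0,55,75,1,1],[0,0,0,60,82,1,1],[0,0,0,65,89,-2,1],[0,0,0,70,96,-6,1],[0,0,0,75,103,-10,1],[0,0,0,80,110,-14,1],[0,0,0,87,118,-19,1],[0,0,0,91,124,-26,1],[0,0,0,91,124,-26,1],[0,0,0,91,124,-26,1]]'; python3 fit.py 3
```

```text
time_s: 2.37
tool_pos: [0.5395, -0.1215, 0.2742]
orientation: [[0.601, 0.799, -0.003], [0.799, -0.601, 0.001], [-0.001, -0.002, -1.0]]
ft_force: [-0.2, 0.1, 1.1]
finger_gap: 0.0002
grasp_force: 0.0
time_s: 3.87
tool_pos: [0.6312, 0.0048, 0.248]
orientation: [[0.599, 0.801, -0.001], [0.801, -0.599, 0.002], [0.001, -0.002, -1.0]]
ft_force: [0.8, -0.3, 0.6]
finger_gap: 0.0005
grasp_force: 0.0
124 hub [ 0.5924 -0.0494] q mod72 66.19 axle -36.17 res 0.0077
```

View pics/side3.png

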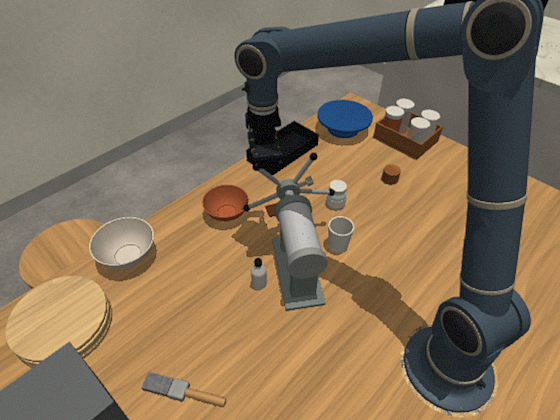

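The first push worked: q ≈ 66°, and the stem is visible at (308,181) between the upper-right spokes. I'll lift, go back behind the next spoke and push again.

```bash
python3 -m handwheel '[[0,0,0,0,0,40,1],[0,0,0,0,0,80,1],[0,0,0,0,0,120,1],[0,0,0,0,0,150,1],[0,0,0,-24,-32,150,1],[0,0,0,-48,-64,150,1],[0,0,0,-72,-96,150,1],[0,0,0,-96,-128,150,1],[0,0,0,-101,-138,150,1],[0,0,0,-101,-138,110,1],[0,0,0,-101,-138,70,1],[0,0,0,-101,-138,30,1],[0,0,0,-101,-138,24,1],[0,0,0,-101,-138,24,1],[0,0,0,-101,-138,24,1]]' && python3 -m handwheel '[[0,0,0,6,8,0,1],[0,0,0,12,16,0,1],[0,0,0,18,24,0,1],[0,0,0,24,32,0,1],[0,0,0,30,40,0,1],[0,0,0,36,48,0,1],[0,0,0,42,56,0,1],[0,0,0,48,65,0,1],[0,0,0,54,73,0,1],[0,0,0,60,81,0,1],[0,0,0,66,90,0,1],[0,0,0,72,98,-1,1],[0,0,0,77,105,-2,1],[0,0,0,82,112,-3,1],[0,0,0,87,119,-4,1],[0,0,0,90,123,-5,1],[0,0,0,90,123,-5,1],[0,0,0,90,123,-5,1]]'; python3 fit.py 4; python3 - <<'E'
import cv2
a=cv2.imread('pics/side4.png')[130:250,215:375]
cv2.imwrite('pics/z4.png',cv2.resize(a,None,fx=4,fy=4,interpolation=2))
E
```

```text
time_s: 5.22
tool_pos: [0.5317, -0.1348, 0.2749]
orientation: [[0.6, 0.8, 0.003], [0.8, -0.6, -0.0], [0.002, 0.002, -1.0]]
ft_force: [-0.2, 0.3, 1.3]
finger_gap: 0.0004
grasp_force: 0.0
time_s: 6.72
tool_pos: [0.6202, -0.012, 0.2677]
orientation: [[0.6, 0.8, -0.0], [0.8, -0.6, -0.0], [-0.0, -0.0, -1.0]]
ft_force: [0.9, -0.6, 0.0]
finger_gap: 0.0005
grasp_force: 0.0
170 hub [ 0.5931 -0.0493] q mod72 66.85 axle -36.67 res 0.0077
```

View pics/z4.png

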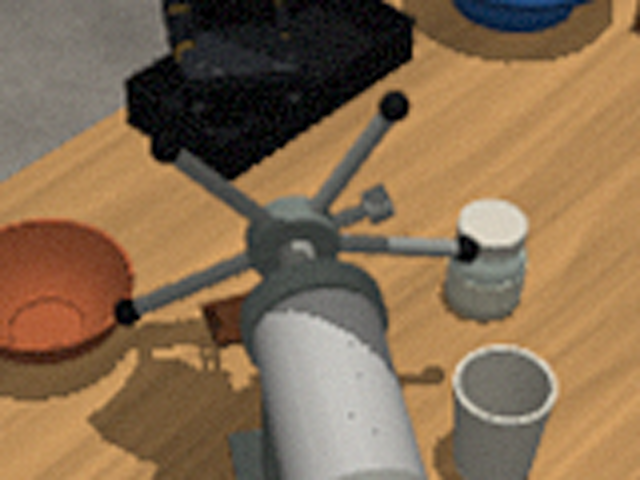

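The second push passed over the ball: the picture still shows the stem at crop (375,200), q ≈ 66°. The effective fingertip sits about 1 cm higher than I assumed. I'll repeat it 20 mm lower, rising with the spoke.

```bash
python3 -m handwheel '[[0,0,0,0,0,40,1],[0,0,0,0,0,80,1],[0,0,0,0,0,120,1],[0,0,0,-24,-32,130,1],[0,0,0,-48,-64,130,1],[0,0,0,-72,-96,130,1],[0,0,0,-89,-122,130,1],[0,0,0,-89,-122,130,1],[0,0,0,-89,-122,90,1],[0,0,0,-89,-122,50,1],[0,0,0,-89,-122,10,1],[0,0,0,-89,-122,-15,1],[0,0,0,-89,-122,-15,1],[0,0,0,-89,-122,-15,1]]' && python3 -m handwheel '[[0,0,0,6,8,0,1],[0,0,0,12,16,2,1],[0,0,0,18,24,5,1],[0,0,0,24,32,9,1],[0,0,0,30,40,13,1],[0,0,0,36,48,17,1],[0,0,0,42,56,20,1],[0,0,0,48,65,20,1],[0,0,0,48,65,20,1]]'; python3 fit.py 5
```

```text
time_s: 7.98
tool_pos: [0.5308, -0.1342, 0.2526]
orientation: [[0.601, 0.799, -0.002], [0.799, -0.601, 0.001], [-0.001, -0.002, -1.0]]
ft_force: [1.1, 0.9, 0.7]
finger_gap: 0.0003
grasp_force: 0.0
time_s: 8.73
tool_pos: [0.5814, -0.0658, 0.2738]
orientation: [[0.598, 0.802, 0.004], [0.802, -0.598, 0.002], [0.004, 0.002, -1.0]]
ft_force: [-0.1, -0.4, -0.6]
finger_gap: 0.0003
grasp_force: 0.0
217 hub [ 0.593  -0.0488] q mod72 35.51 axle -36.38 res 0.0076
```

```bash
python3 -m handwheel '[[0,0,0,6,8,0,1],[0,0,0,12,16,-1,1],[0,0,0,18,25,-3,1],[0,0,0,24,33,-5,1],[0,0,0,30,41,-7,1],[0,0,0,35,48,-9,1],[0,0,0,38,52,-10,1],[0,0,0,38,52,-10,1],[0,0,0,38,52,-10,1]]'; python3 fit.py 6
```

```text
time_s: 9.58
tool_pos: [0.6176, -0.0159, 0.2625]
orientation: [[0.6, 0.8, 0.0], [0.8, -0.6, 0.002], [0.001, -0.001, -1.0]]
ft_force: [-0.1, -0.5, -0.4]
finger_gap: 0.0004
grasp_force: 0.4
162 hub [ 0.5926 -0.0491] q mod72 8.09 axle -36.56 res 0.0076
```

```bash
python3 -m handwheel '[[0,0,0,3,4,-3,1],[0,0,0,5,7,-5,1],[0,0,0,7,9,-7,1],[0,0,0,7,9,-7,1],[0,0,0,7,9,-7,1]]'; python3 fit.py 7;python3 fit.py 7b
```

```text
time_s: 10.1
tool_pos: [0.6245, -0.0072, 0.2557]
orientation: [[0.6, 0.8, 0.001], [0.8, -0.6, 0.001], [0.001, -0.0, -1.0]]
ft_force: [-0.2, 0.9, 0.4]
finger_gap: 0.0003
grasp_force: 0.1
135 hub [ 0.5931 -0.0488] q mod72 2.49 axle -36.54 res 0.0073
133 hub [ 0.593  -0.0488] q mod72 2.65 axle -36.47 res 0.0077
```

```bash
python3 -m handwheel '[[0,0,0,-3,-4,10,1],[0,0,0,-3,-4,50,1],[0,0,0,-3,-4,90,1],[0,0,0,-3,-4,130,1],[0,0,0,-40,-30,160,1],[0,0,0,-80,-50,160,1],[0,0,0,-110,-70,160,1],[0,0,0,-110,-110,160,1],[0,0,0,-110,-150,160,1],[0,0,0,-110,-150,160,1],[0,0,0,-110,-150,160,1]]'; python3 fit.py 8;python3 fit.py 8b;  python3 - <<'E'
import cv2,numpy as np
a=cv2.imread('pics/side8.png')[130:250,215:375];b=cv2.imread('pics/top8.png')[150:270,225:385]
cv2.imwrite('pics/z8.png',cv2.resize(np.hstack([a,b]),None,fx=2.5,fy=2.5,interpolation=2))
E
```

```text
time_s: 11.22
tool_pos: [0.5133, -0.1616, 0.4164]
orientation: [[0.606, 0.796, 0.0], [0.796, -0.606, -0.001], [-0.0, 0.001, -1.0]]
ft_force: [-1.5, 0.7, -0.0]
finger_gap: 0.0006
grasp_force: 0.0
276 hub [ 0.5935 -0.049 ] q mod72 2.68 axle -36.64 res 0.0075
275 hub [ 0.5935 -0.0488] q mod72 2.79 axle -36.6 res 0.0075
```

View pics/z8.png

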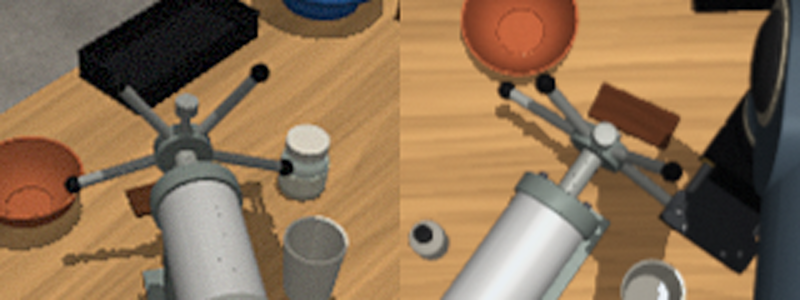

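The stem stands close to upright: in the crop its cap is at (187,103), above the hub at (183,150). The fit gives about 2.7°. I'll do one finer check, with hub height free and using the cap, before trimming.

```bash
cat > fine.py <<'E'
from h import *
from scipy.optimize import least_squares
c,s=np.cos(np.deg2rad(-36.6)),np.sin(np.deg2rad(-36.6)); hub=np.array([.5933,-.0489,.17])
M=np.array([[c,s,0],[-s,c,0],[0,0,1]])
for n in('side','top'):
    im,d,W=cap(n); cam=np.array(vision.camera_params(n)['world_from_camera'])[:3,3]
    H=(W-hub)@M.T; C=M@(cam-hub); ok=np.isfinite(H[...,2])
    B=[];A=[]
    for k in range(5):
        g=36+72*k; a=np.deg2rad(2.7+g); b=np.array([0,-.134*np.sin(a),.134*np.cos(a)])
        m=ok&(im.max(2)<60)&(np.linalg.norm(H-b,axis=2)<.022); P=H[m]
        if len(P)<20: continue
        f=lambda v:np.linalg.norm(P-v,axis=1)-.011
        v=least_squares(f,P.mean(0)+.006*(b-C)/np.linalg.norm(b-C),loss='soft_l1',f_scale=.002).x
        B.append(v[1:]);A.append(np.deg2rad(g)); print(n,k,len(P),np.round(v*1e3,1),'q',round((np.rad2deg(np.arctan2(-v[1],v[2]))-g+180)%360-180,2))
    B=np.array(B);A=np.array(A)
    g=lambda v:(B-np.c_[v[1]-.134*np.sin(A+v[0]),v[2]+.134*np.cos(A+v[0])]).ravel()
    r=least_squares(g,[0,0,0]).x; print(n,'free: q',round(np.rad2deg(r[0]),2),'off mm',np.round(r[1:]*1e3,1))
    m=ok&(abs(H[...,0])<.02)&(abs(H[...,1])<.03)&(H[...,2]>.07)&(H[...,2]<.085)
    print(n,'cap top',m.sum(),np.round(H[m].mean(0)*1e3,1))
E
python3 fine.py
```

```text
side 0 38 [  2.  -82.8 106.8] q 1.77
side 1 27 [   1.5 -124.3  -44.2] q 1.56
side 3 30 [  0.9 128.5 -33.5] q 3.38
side 4 56 [  1.3  74.3 113. ] q 2.67
side free: q 2.39 off mm [0.3 2.1]
side cap top 57 [-2.3 -2.  76.6]
top 0 52 [ -0.4 -84.4 105. ] q 2.79
top 3 26 [ -1.5 128.2 -36.1] q 2.27
top 4 44 [ -1.1  72.2 111.7] q 3.11
top free: q 2.5 off mm [-1.2 -0.1]
top cap top 75 [-2.  -4.1 75.8]
```

Both cameras agree on q ≈ 2.5°, so I'll make one small trim push: about 5 mm further along the arc than the last end pose.

```bash
python3 -m handwheel '[[0,0,0,20,28,0,1],[0,0,0,40,57,0,1],[0,0,0,60,86,0,1],[0,0,0,80,115,0,1],[0,0,0,102,144,0,1],[0,0,0,102,144,0,1],[0,0,0,102,144,-40,1],[0,0,0,102,144,-80,1],[0,0,0,102,144,-120,1],[0,0,0,102,144,-146,1],[0,0,0,102,144,-146,1],[0,0,0,104,146,-150,1],[0,0,0,107,150,-154,1],[0,0,0,109,153,-158,1],[0,0,0,111,155,-160,1],[0,0,0,112,156,-162,1],[0,0,0,112,157,-163,1],[0,0,0,112,157,-163,1],[0,0,0,112,157,-163,1]]' && python3 fit.py 9 && python3 -m handwheel '[[0,0,0,-3,-4,10,1],[0,0,0,-3,-4,50,1],[0,0,0,-3,-4,90,1],[0,0,0,-3,-4,130,1],[0,0,0,-40,-30,160,1],[0,0,0,-80,-50,160,1],[0,0,0,-110,-70,160,1],[0,0,0,-110,-110,160,1],[0,0,0,-110,-150,160,1],[0,0,0,-110,-150,160,1],[0,0,0,-110,-150,160,1]]'; python3 fit.py 10; python3 fine.py
```

```text
time_s: 13.1
tool_pos: [0.6265, -0.0014, 0.2531]
orientation: [[0.601, 0.799, 0.001], [0.799, -0.601, -0.0], [0.0, 0.001, -1.0]]
ft_force: [-0.3, -1.3, 0.4]
finger_gap: 0.0005
grasp_force: 0.8
117 hub [ 0.5925 -0.049 ] q mod72 70.91 axle -36.39 res 0.0075
time_s: 14.12
tool_pos: [0.5153, -0.1538, 0.4132]
orientation: [[0.605, 0.796, 0.0], [0.796, -0.605, 0.0], [0.0, -0.0, -1.0]]
ft_force: [0.5, 1.7, -0.7]
finger_gap: 0.0007
grasp_force: 0.0
293 hub [ 0.5933 -0.049 ] q mod72 71.16 axle -36.61 res 0.0075
side 0 39 [  1.5 -75.7 111. ] q -1.73
side 1 29 [   2.2 -126.7  -37.9] q -1.37
side 3 32 [  0.8 128.4 -41.7] q 0.01
side 4 59 [  0.2  81.2 108.4] q -0.81
side free: q -0.84 off mm [1.3 1.5]
side cap top 60 [-1.8  2.3 76.3]
top 0 55 [ -1.1 -77.4 109.9] q -0.86
top 3 23 [ -3.4 125.3 -42.1] q -0.59
top 4 47 [ -1.7  79.8 107.8] q -0.53
top free: q -0.92 off mm [-0.8  0.7]
top cap top 71 [-2.2 -0.2 76.1]
```

q ≈ -0.8°, which is within measurement error of straight up. A last look, to check the bystanders too.

```bash
python3 - <<'E'
import cv2,numpy as np
a=cv2.imread('pics/side10.png');b=cv2.imread('pics/side1.png')
cv2.imwrite('pics/f.png',cv2.resize(np.hstack([b[90:320,130:430],a[90:320,130:430]]),None,fx=1.3,fy=1.3))
E
```

```text
(no output)
```

View pics/f.png

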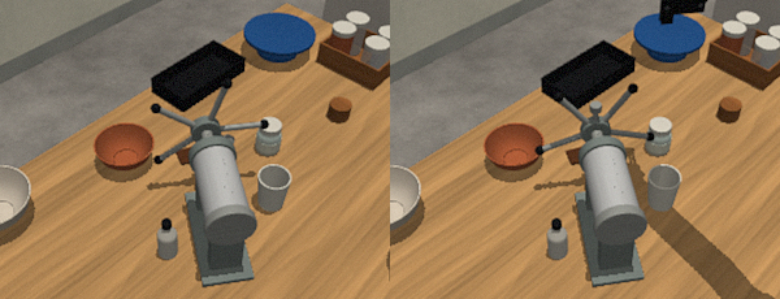

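In the right half the stem points up, with its cap at (596,105) above the hub at (594,128). The bystanders are where they were in the first picture (left half), and the arm is clear.

```bash
python3 -c "
from plant import env; print(env.sign_off())"
```

```text
the job is handed in; nothing more can be done
None
```

The star wheel's oil stem points straight up to within about 1° (measured about -0.8°), the wheel is standing still with the arm clear, nothing else on the bench moved, and the job was handed in at about 14 s.

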